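Offer the casket lid to its hinge and hold it for pinning

TASK

I am about to tap the hinge pin through this jewellery casket and need you to hold its lid. Take the walnut lid with the brass knuckles out of the drying rack, offer it upright to the hinge on the casket's back edge with its green-lined side facing into the casket, so that its two knuckles drop into the two gaps and all the knuckle holes line up, and gently press it home. Finish still gripping the lid there, upright and pressed lightly down, since nothing else keeps it up; leave the plain blank, hammer, dish and ring clamp where they are.

Things in the scene. Friction and masses are not known exactly. Their poses are not given: they have to be found in the camera images.
- lid: Loose dark walnut lid, about 0.15 kg, 12 mm thick (x), 126 mm wide (y). Origin: middle of its knuckle axis (along y); z up through the panel, which spans z 9 to 81 mm. Green lining on its -x face, brass leaf on +x. It starts upright in one kerf of the rack, lining to the rack's -x, leaning up to 0.08 rad, knuckles on the kerf floor. Grip its two flat faces from above, mid top edge.
- lid_knuckle_left (a point): Centre of the lid's left brass knuckle, on its axis (lid y = +18 mm); belongs in gap_left. Knuckles: 12 mm outer diameter, 17 mm long, 6 mm bore, ends chamfered 1.5 mm. Axes as the lid's.
- lid_knuckle_right (a point): Centre of the lid's right brass knuckle (lid y = -18 mm), same size; belongs in gap_right. Axes as the lid's.
- casket: Open walnut casket, 94 x 130 mm on plan, rim 58 mm high, fixed (cannot move). Origin: centre of its underside, z up; front with brass catch at -x, hinge on the back wall at +x. Hinge axis: along y at x 34, z 64 mm. Three fixed brass knuckles, 12 mm diameter, at y -40..-28, -8..8, 28..40 mm. A 5 mm steel pin is started in the -y knuckle and sticks out to y -70 mm.
- gap_left (a point): Centre of the casket's left hinge gap, on the hinge axis (casket y +18 mm). The gap is 20 mm long (1.5 mm play each side of a lid knuckle). Under the axis lies a rigid brass V bed, 45 degree flanks reaching 6 mm to either side: a lid knuckle pressed down into it rests centred on the hinge axis. Axes as the casket's.
- gap_right (a point): Centre of the casket's right hinge gap (casket y -18 mm), with the same length and V bed. Axes as the casket's.
- rack: Oak drying rack, fixed, 124 x 150 mm, 42 mm high, with two kerfs 14 mm wide along its y, centred at x = -28 and +28 mm, their floors 8 mm above the counter. Origin: centre of its underside, z up.
- blank: Loose plain blank of light brown wood, 12 x 126 x 84 mm, without knuckles, standing in the other kerf (leave it). Origin: centre of its underside.
- hammer: Loose chasing hammer, 60 x 208 x 26 mm, wooden handle, lying in front of the casket (leave it). Origin: centre of its underside, length along its y.
- dish: Loose glass dish with gold findings, 90 mm across, 22 mm high, farther back between rack and casket (leave it). Origin: centre of its underside.
- clamp: Loose wooden ring clamp, 25 x 138 x 21 mm, lying behind the casket (leave it). Origin: centre of its underside, length along its y.

How it is judged:
By the outcome, as a careful person would: the job done as asked, in the order asked, and still so for the second after the job is handed in, while the arm keeps its last pose, push and grip.
It also fails if it takes over 32 s, if anything falls off the work surface, if the arm or the gripper's body presses on something with over 40 N, if the wrist force passes 120 N, or if a joint passes its speed limit or range.

ROBOT

A 6-joint arm with a two-finger parallel gripper is mounted at the origin on a cart in front of the work surface, level with it; the furniture and walls round the work are solid. World frame = base frame: x ahead of the robot, y to its left, z up, the work surface at z = 0. Lengths are in mm, angles in rad, forces in N, time in s.
With the tool pointing down it reaches from about 400 to 925 mm from the base axis. Payload 12.5 kg.
Tool frame: the origin (TCP) lies midway between the tips of the shut fingers; the grasp point (between the pads) lies 19 mm behind it (env.pinch_z is the z of the grasp point in the tool frame, in mm); z points along the fingers, y is the line along which they close (so a half turn about z gives the same grasp; the last joint's range is limited). The gripper opens to 95 mm and grips with 3 to 60 N. Pads are 20 mm wide; open, the fingers measure 119 mm over their backs; the gripper's body (75 mm by 180 mm) begins 59 mm behind the grasp point.
Start: joints at [-1.332, 0.491, 1.559, -0, 1.092, -0.106], TCP at [211.279, -588.225, 214.661] pointing down, gripper open.
Joint ranges: [-3.1, 3.1], [-0.84, 2.19], [0.05, 2.79], [-1.13, 4.28], [0.06, 2.93], [-2.69, 2.69]. Speed limits (rad/s): [2.22, 2.22, 2.79, 3.14, 3.14, 3.14].

INTERFACE

Orientations are given as [roll, pitch, yaw] about the fixed x, y, z axes, in that order (R = Rz(yaw) Ry(pitch) Rx(roll)).
In Python, from cell import env, eyes gives the robot as it stands.
- The arm moves only by the shell command python3 -m inch 'ROWS'. ROWS is JSON, a list of rows, each a list of 3 entries, a list of its own where there are three numbers: the shift along the tool's x, y, z in units of 60 mm (1.0 is 60 mm), then the turn about the tool's z in units of 5 degrees (1.0 is 5 degrees), then the closure, from -1 (fully open) to 1 (shut). In form: [[[tx, ty, tz], turn, claw], ...]. A call has exactly 10 rows; each row shifts and turns the commanded pose from where the row before left it, along the tool's axes as they then stand; what a row does not reach is not made up. A row lasts 1/8 s, in which the tool goes at most 62.5 mm and 10.7 degrees, less where a joint would pass 70% of its speed; a pose out of reach is approached as far as the arm can. A call is refused whole if a number of a shift passes 1 or a number of a turn 1, either way. A call with a gripper value outside its range is refused whole. The fingers move at their own pace and stop on an object; the grip force is fixed at half the most. Time passes only in rows, so rows that do not move let the fingers close, or fill a call up. It gives the time, the measured TCP pose, the force, the opening and the grip force at its end, in the units of the state.
- env.state(): the state, without advancing time (a new reading comes with each control period).
- eyes.read_camera(name): name is "scene" or "top" or "wrist"; returns a dict with "pixels" (384x512x3 uint8, red, green, blue), "fx", "fy", "cx", "cy" (pixels), "distortion" ([k1, k2, p1, p2, k3] as OpenCV has them; the pictures are not rectified), "extrinsics" (4x4, takes a point from world to camera coordinates). Camera axes: x right, y down, z forward; pixel columns grow to the right and rows downward; lengths in mm; the calibration is good to about 2 mm. A picture is of the moment at which its call begins. There is no depth.
- env.job_done(): hands the job in; it is judged then, once.
Trained networks look in a picture, given as the dict that the camera call returned (one of the last four; its "shot" number tells which), for a name from the list of things; names that differ only in an ending like _2 or _b are one class to them, and where a whole thing is asked for, a point or a joint stands for the part that bears it (a point fixed in the world has none). Each returns a list of dicts, best first, with "score" (0 to 1); they miss things now and then, are a little off and sometimes report something else, mostly with a low value. They report only what shows in the picture. A call takes as long as a camera call.
- eyes.boxes_of(name, picture): "centre" ([row, column] in pixels, amid what is visible of it).
- eyes.cut_out(name, picture): "mask" (384x512 bool, what is visible of it) and "centre" ([row, column] in pixels, amid what is visible of it).
- eyes.spot_point(name, picture): "centre" ([row, column] in pixels: a listed point, or the origin of a listed thing).
The state is a dict: "t": time; "joints": joint angles; "qvel": joint speeds; "tau": joint torques, N m; "eef_pos": TCP position; "tcp_rot": TCP orientation; "ft_force": force on the tool from outside, world axes, zero at the start; "moment": the same for the moment, N m; "opening": opening from 0.0 (shut) to 1.0 (fully open); "grip_force": force on a finger pad.
Only numpy, scipy, OpenCV 4.12 (cv2) and the standard library are available. Lean on these libraries where they do the work, as an engineer would, in place of code of your own. Each camera call takes 0.05 s, during which the arm holds its last target. There are 200 camera calls.

## Working session

There is one attempt and no reset: what is moved stays moved. The work goes in short steps, Python scripts to look and compute and a shell command to move; the robot and the scene stay as the last step left them, time stands still between calls to the robot, and variables do not carry over. Pictures are saved under pics/ and viewed, at most 13 in all, crops included, and the job is handed in when it is done.

```bash
ls; mkdir -p pics
cat > h.py <<'E'
from cell import env, eyes
import numpy as np, cv2
from scipy.optimize import least_squares
def K(p): return np.array([[p["fx"],0,p["cx"]],[0,p["fy"],p["cy"]],[0,0,1.]])
def ray(p,rc):
    u=cv2.undistortPoints(np.array([[[rc[1],rc[0]]]],float),K(p),np.array(p["distortion"],float))[0,0]
    E=np.array(p["extrinsics"]);R=E[:3,:3];o=-R.T@E[:3,3];d=R.T@np.array([u[0],u[1],1]);return o,d/np.linalg.norm(d)
def tri(obs):
    A=np.zeros((3,3));b=np.zeros(3)
    for p,rc in obs:
        o,d=ray(p,rc);M=np.eye(3)-np.outer(d,d);A+=M;b+=M@o
    x=np.linalg.solve(A,b);return x,[np.linalg.norm((np.eye(3)-np.outer(d,d))@(x-o)) for o,d in (ray(*q) for q in obs)]
def plane(p,rc,z):
    o,d=ray(p,rc);return o+d*(z-o[2])/d[2]
def proj(p,X):
    E=np.array(p["extrinsics"]);return cv2.projectPoints(np.array(X,float).reshape(-1,1,3),cv2.Rodrigues(E[:3,:3])[0],E[:3,3],K(p),np.array(p["distortion"],float))[0][:,0]
def save(p,n,crop=None,s=1):
    im=p["pixels"][...,::-1]
    if crop: r0,r1,c0,c1=crop; im=im[r0:r1,c0:c1]
    cv2.imwrite("pics/"+n,cv2.resize(im,None,fx=s,fy=s,interpolation=cv2.INTER_CUBIC))
E
python3 - <<'E'
from h import *
P={n:eyes.read_camera(n) for n in("scene","top")}
for n in P: save(P[n],n+"0.png",s=1.5)
names="lid lid_knuckle_left lid_knuckle_right casket gap_left gap_right rack blank hammer dish clamp".split()
for k in names:
    o=[]
    for n in P:
        r=eyes.spot_point(k,P[n])
        print(k,n,[(np.round(x["centre"],1).tolist(),round(x["score"],2)) for x in r[:3]])
        if r:o.append((P[n],r[0]["centre"]))
    if len(o)==2: x,e=tri(o);print("   ",x.round(1),np.round(e,1))
for n in P: print(n,(ray(P[n],(192,256))))
print(env.state(),env.pinch_z)
E
```

```text
pics
lid scene [([178.0, 305.0], 0.92), ([294.0, 247.0], 0.42)]
lid top [([192.8, 326.0], 0.71)]
    [ 538.4 -297.6    1.2] [0.5 0.5]
lid_knuckle_left scene [([181.0, 302.5], 0.73), ([186.3, 211.9], 0.44)]
lid_knuckle_left top [([193.3, 318.4], 0.72)]
    [ 534.4 -278.5    4.8] [2.1 2.1]
lid_knuckle_right scene [([173.4, 313.4], 0.93)]
lid_knuckle_right top [([194.9, 334.4], 0.93), ([251.7, 187.1], 0.55)]
    [ 530.4 -319.4   11.2] [2.2 2.2]
casket scene [([250.0, 189.1], 0.87)]
casket top [([185.3, 178.9], 0.96), ([193.0, 320.1], 0.4)]
    [554.   93.8   2.7] [6.6 6.6]
gap_left scene [([229.9, 174.0], 0.73)]
gap_left top [([168.1, 162.6], 0.7), ([132.4, 250.6], 0.52)]
    [581.6 114.4  76.1] [1.1 1.1]
gap_right scene [([222.9, 185.0], 0.78)]
gap_right top [([168.6, 177.2], 0.63), ([190.9, 325.8], 0.63)]
    [582.9  81.2  72.3] [0.6 0.6]
rack scene [([184.6, 307.3], 0.87), ([170.1, 310.7], 0.26)]
rack top [([204.8, 322.3], 0.92)]
    [ 509.9 -283.4    5.1] [5.6 5.6]
blank scene [([187.7, 316.0], 0.87)]
blank top [([211.8, 322.6], 0.92)]
    [ 487.9 -287.6    6. ] [0.4 0.4]
hammer sce
[... 571 characters left out ...]
02215793, -0.9951679 ]))
{'t': 1.2, 'joints': array([-1.33162358e+00,  4.90907945e-01,  1.55888008e+00,  2.38714933e-05,
        1.09170646e+00, -1.05590999e-01]), 'qvel': array([ 0.00126326, -0.00114205, -0.00093278,  0.00048432, -0.00046648,
        0.00141147]), 'tau': array([-3.93998562e-03, -6.12485504e+01, -2.58424383e+01,  6.91843685e-02,
        4.46658942e-02, -2.72671963e-05]), 'eef_pos': array([ 211.272365  , -588.23626064,  214.66287632]), 'tcp_rot': array([ 3.14149280e+00, -1.07206804e-05,  3.44752748e-01]), 'ft_force': array([ 0.09247886, -0.21442115,  0.54563979]), 'moment': array([-0.06377126,  0.01668134, -0.02968522]), 'grip_force': 0.0, 'opening': 0.9986022865583869} -18.8
```

View pics/top0.png

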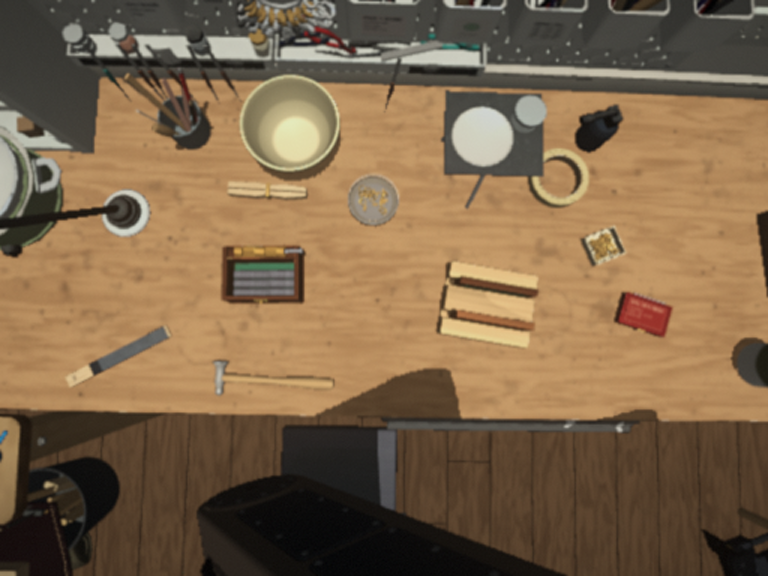

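View pics/scene0.png

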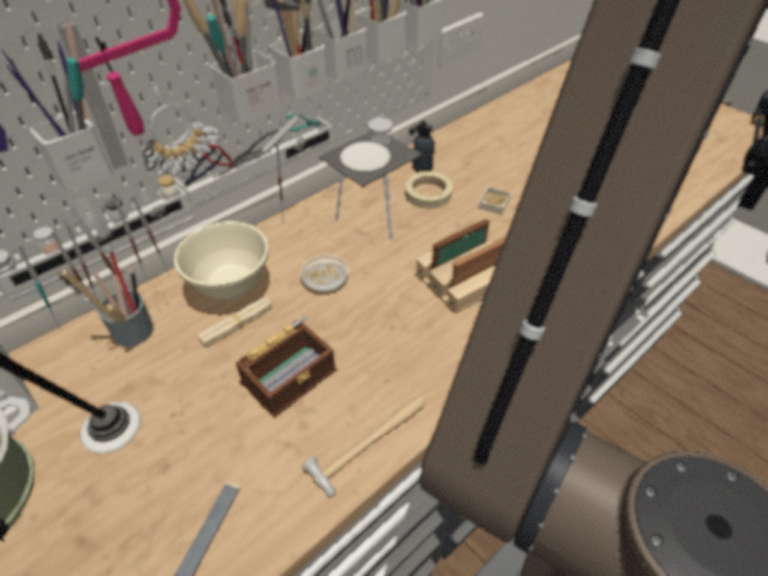

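Top view: lid is in the far kerf of the rack at about (285,495) in the enlarged picture, with the rack turned about -0.17 rad. The casket is nearly square to the world, with its hinge at (252,265) on the +x side. In the scene view the green lining at (245,460) faces -x, so the lid needs no half turn.

```bash
cat >> h.py <<'E'
def plan(dx,dy,dz,yaw0,turns):
    "world shift split evenly over rows with turns (units of 5 deg, +ve lowers yaw)"
    y=yaw0;n=len(turns);out=[]
    for t in turns:
        c,s=np.cos(y),np.sin(y)
        out.append([[round((c*dx+s*dy)/n/60,3),round((s*dx-c*dy)/n/60,3),round(-dz/n/60,3)],t])
        y-=t*np.pi/36
    print(out,"yaw end",round(y,3))
E
python3 - <<'E'
from h import *
plan(290,280,40,.3447,[-1]*10)
E
```

```text
[[[np.float64(0.613), np.float64(-0.276), -0.067], -1], [[np.float64(0.634), np.float64(-0.221), -0.067], -1], [[np.float64(0.651), np.float64(-0.165), -0.067], -1], [[np.float64(0.663), np.float64(-0.108), -0.067], -1], [[np.float64(0.67), np.float64(-0.05), -0.067], -1], [[np.float64(0.672), np.float64(0.009), -0.067], -1], [[np.float64(0.668), np.float64(0.067), -0.067], -1], [[np.float64(0.66), np.float64(0.125), -0.067], -1], [[np.float64(0.647), np.float64(0.182), -0.067], -1], [[np.float64(0.628), np.float64(0.238), -0.067], -1]] yaw end 1.217
```

```bash
python3 -m inch '[[[0.61,-0.28,-0.07],-1,-0.05],[[0.63,-0.22,-0.07],-1,-0.05],[[0.65,-0.17,-0.07],-1,-0.05],[[0.66,-0.11,-0.07],-1,-0.05],[[0.67,-0.05,-0.07],-1,-0.05],[[0.67,0.01,-0.07],-1,-0.05],[[0.67,0.07,-0.07],-1,-0.05],[[0.66,0.12,-0.07],-1,-0.05],[[0.65,0.18,-0.07],-1,-0.05],[[0.63,0.24,-0.07],-1,-0.05]]'
python3 - <<'E'
from h import *
w=eyes.read_camera("wrist");save(w,"w1.png",s=1.5)
print(ray(w,(192,256)),env.state()["eef_pos"],env.state()["tcp_rot"])
t=eyes.read_camera("top");s=eyes.read_camera("scene")
for k in "lid lid_knuckle_left lid_knuckle_right rack blank".split():
  for n,p in(("w",w),("t",t),("s",s)): print(k,n,[(np.round(x["centre"],1).tolist(),round(x["score"],2)) for x in eyes.spot_point(k,p)[:2]])
print(proj(w,[[538,-298,95],[538,-298,14]]))
E
```

```text
t: 2.45
eef_pos: [501.3, -306.7, 256.9]
tcp_rot: [3.141, 0.0, 1.22]
ft_force: [-0.1, 0.4, -0.1]
opening: 0.526
grip_force: 0.0
(array([ 526.9726978 , -234.39300742,  426.79724156]), array([-0.0828465 , -0.26743507, -0.96000778])) [ 503.87767502 -303.96872008  257.40653613] [ 3.14006656e+00 -8.50977942e-04  1.22631890e+00]
lid w [([140.3, 276.8], 0.63), ([145.2, 254.3], 0.25)]
lid t [([190.7, 325.9], 0.9)]
lid s [([250.2, 191.6], 0.6)]
lid_knuckle_left w []
lid_knuckle_left t [([193.6, 322.3], 0.62)]
lid_knuckle_left s []
lid_knuckle_right w [([154.8, 275.5], 0.77)]
lid_knuckle_right t [([195.0, 333.3], 0.83)]
lid_knuckle_right s []
rack w [([144.9, 254.7], 0.74)]
rack t [([199.4, 322.5], 0.81)]
rack s []
blank w [([148.6, 235.0], 0.57)]
blank t [([211.8, 324.8], 0.65)]
blank s []
[[281.87546506 155.35906739]
 [276.17029342 145.04983285]]
```

View pics/w1.png

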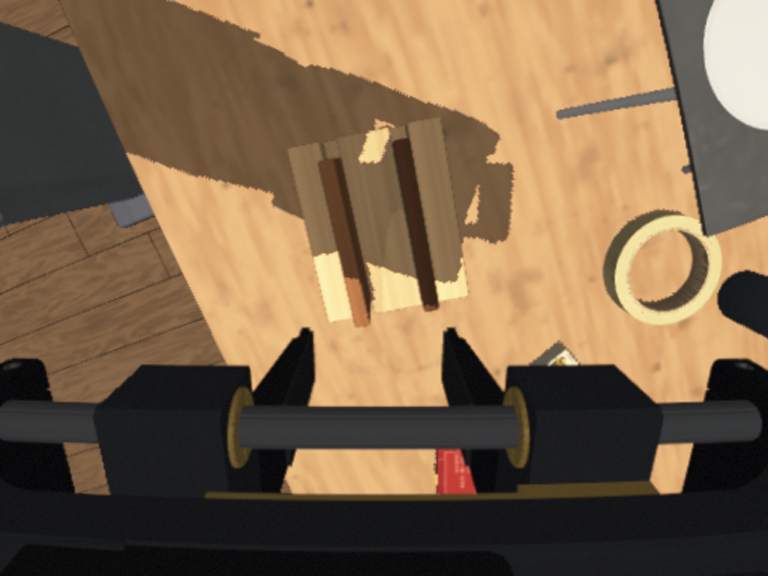

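The wrist view shows the dark lid strip from (402,139) to (430,308) in the enlarged picture, to the right of the lighter blank. The rack kerfs run parallel to it. Next I'll measure the strip's position, direction and height.

Run:
```python
from h import *
w=eyes.read_camera("wrist");t=eyes.read_camera("top");st=env.state();print(st["eef_pos"].round(1),st["tcp_rot"].round(4))
def strip(p,k,horiz):
    r=eyes.cut_out(k,p)
    if not r: print(k,"none");return
    m=r[0]["mask"].astype(np.uint8); c=m.nonzero(); print(k,r[0]["score"],m.sum(),"rows",c[0].min(),c[0].max(),"cols",c[1].min(),c[1].max())
    return m
for k in("lid","blank","rack"):
    m=strip(w,k,0)
    if m is not None:
        rect=cv2.minAreaRect(np.argwhere(m)[:,::-1].astype(np.float32));b=cv2.boxPoints(rect);
        for z in (95,): print(" w",rect,[plane(w,(q[1],q[0]),z)[:2].round(1).tolist() for q in b])
    m=strip(t,k,1)
    if m is not None:
        rect=cv2.minAreaRect(np.argwhere(m)[:,::-1].astype(np.float32));b=cv2.boxPoints(rect);
        print(" t",rect,[plane(t,(q[1],q[0]),95)[:2].round(1).tolist() for q in b])
save(w,"w1c.png",(70,230,170,340),4.5)
```

```text
[ 500.4 -307.7  256.6] [3.1416e+00 1.0000e-04 1.2175e+00]
lid 0.84 1363 rows 91 205 cols 262 292
 w ((277.18243408203125, 148.05726623535156), (116.62712097167969, 12.793651580810547), 79.77783203125) [[537.8, -229.9], [550.5, -232.2], [532.0, -355.7], [518.0, -353.3]]
lid 0.58 376 rows 184 198 cols 303 355
 t ((328.889892578125, 191.63304138183594), (52.601749420166016, 8.224376678466797), 9.865806579589844) [[531.5, -220.5], [550.9, -223.7], [532.0, -347.7], [512.6, -344.1]]
blank 0.69 1661 rows 104 216 cols 213 247
 w ((230.9315185546875, 160.18685913085938), (113.77833557128906, 16.14937973022461), 77.6609115600586) [[485.2, -225.9], [501.6, -228.3], [483.3, -350.0], [465.2, -347.8]]
blank 0.71 279 rows 207 219 cols 300 343
 t ((321.4596252441406, 212.7321014404297), (43.22080993652344, 6.767977237701416), 9.86580753326416) [[481.4, -214.4], [497.1, -217.0], [481.6, -318.1], [465.8, -315.3]]
rack 0.75 9092 rows 76 213 cols 192 312
 w ((253.3455047607422, 144.8310546875), (122.42481994628906, 104.68128204345703), 79.3150863647461) [[470.2, -207.5], [574.4, -225.8], [558.5, -354.2], [443.3, -336.2]]
rack 0.67 1737 rows 176 228 cols 292 357
 t ((324.62158203125, 203.270263671875), (59.51243591308594, 48.99089813232422), 9.462322235107422) [[457.2, -194.9], [571.9, -213.2], [551.5, -353.9], [436.7, -333.5]]
```

View pics/w1c.png

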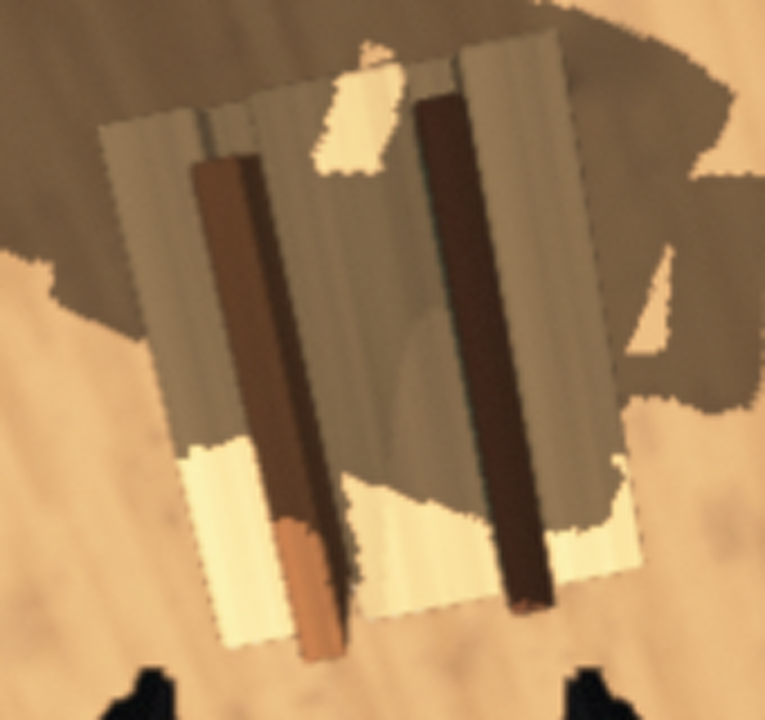

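Run:
```python
from h import *
plan(34.2,14.9,0,1.2175,[-1,-1,-.29])
```

```text
[[[np.float64(0.143), np.float64(0.15), 0.0], -1], [[np.float64(0.13), np.float64(0.162), 0.0], -1], [[np.float64(0.115), np.float64(0.172), 0.0], -0.29]] yaw end 1.417
```

```bash
python3 -m inch '[[[0.143,0.150,0.2],-1,-0.05],[[0.130,0.162,0.25],-1,-0.05],[[0.115,0.172,0.25],-0.29,-0.05],[[0,0,0.3],0,-0.05],[[0,0,0.3],0,-0.05],[[0,0,0.3],0,-0.05],[[0,0,0.3],0,-0.05],[[0,0,0.2],0,-0.05],[[0,0,0],0,-0.05],[[0,0,0],0,-0.05]]'
python3 - <<'E'
from h import *
w=eyes.read_camera("wrist");st=env.state();print(st["eef_pos"].round(1),st["tcp_rot"].round(4))
for r in eyes.cut_out("lid",w)[:2]:
    m=r["mask"].astype(np.uint8);rect=cv2.minAreaRect(np.argwhere(m)[:,::-1].astype(np.float32));b=cv2.boxPoints(rect);q=np.array([plane(w,(a[1],a[0]),95) for a in b])
    print(r["score"],rect,q[:,:2].round(1).tolist(),q.mean(0).round(1))
save(w,"w2.png",s=1.2)
E
```

```text
t: 5.0
eef_pos: [534.9, -293.0, 131.2]
tcp_rot: [3.141, 0.0, 1.417]
ft_force: [-0.3, -0.2, 0.5]
opening: 0.526
grip_force: 0.0
[ 534.9 -293.   131.3] [3.1406e+00 6.0000e-04 1.4171e+00]
0.73 ((253.0, 194.0), (152.0, 18.0), 90.0) [[539.5, -226.6], [550.9, -228.4], [535.3, -336.7], [522.2, -334.7]] [ 537.  -281.6   95. ]
```

View pics/w2.png

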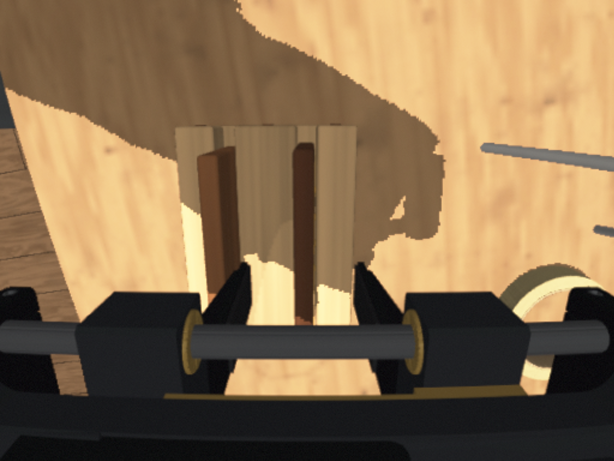

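Lid is squarely between the fingers: strip centre at column 304, fingers at 245 and 365. Descending and gripping.

```bash
python3 -m inch '[[[0.03,0,0.3],0,-0.05],[[0,0,0.4],0,-0.05],[[0,0,0.4],0,-0.05],[[0,0,0.12],0,0.3],[[0,0,0],0,1],[[0,0,0],0,1],[[0,0,0],0,1],[[0,0,0],0,1],[[0,0,0],0,1],[[0,0,0],0,1]]'
python3 - <<'E'
from h import *
st=env.state();print(st["eef_pos"].round(1),st["ft_force"].round(1),st["moment"].round(2),st["opening"]*95,st["grip_force"])
E
```

```text
t: 6.35
eef_pos: [537.1, -291.8, 58.3]
tcp_rot: [3.136, 0.002, 1.417]
ft_force: [9.7, -0.7, -2.7]
opening: 0.131
grip_force: 30.0
[ 537.1 -291.8   58.3] [ 9.7 -0.7 -2.7] [ 0.01 -2.06  0.12] 12.4846117017738 29.9674192070961
```

```bash
python3 -m inch '[[[0,0,-0.15],0,1],[[0,0,-0.3],0,1],[[0,0,-0.4],0,1],[[0,0,-0.4],0,1],[[0,0,-0.4],0,1],[[0,0,-0.4],0,1],[[0,0,-0.4],0,1],[[0,0,-0.2],0,1],[[0,0,0],0,1],[[0,0,0],0,1]]'
python3 - <<'E'
from h import *
t=eyes.read_camera("top");s=eyes.read_camera("scene");st=env.state();print(st["eef_pos"].round(1),st["tcp_rot"].round(4),st["ft_force"].round(1),st["moment"].round(2),st["opening"]*95)
for n,p in(("t",t),("s",s)):
  for k in "casket gap_left gap_right lid lid_knuckle_left lid_knuckle_right".split():
    print(n,k,[(np.round(x["centre"],1).tolist(),round(x["score"],2)) for x in eyes.spot_point(k,p)[:2]])
r=eyes.cut_out("casket",t)[0];m=r["mask"];rect=cv2.minAreaRect(np.argwhere(m)[:,::-1].astype(np.float32));b=cv2.boxPoints(rect);q=np.array([plane(t,(a[1],a[0]),58) for a in b]);print(rect,q.round(1).tolist(),q.mean(0))
for p,n,c in((t,"t3.png",(145,215,130,220)),(s,"s3.png",(190,290,140,240))):save(p,n,c,6)
cv2.imwrite("pics/c3.png",cv2.hconcat([cv2.resize(t["pixels"][150:210,140:210,::-1],(400,343),interpolation=2),cv2.resize(s["pixels"][205:280,150:235,::-1],(390,343),interpolation=2)]))
E
```

```text
t: 7.6
eef_pos: [534.6, -290.8, 215.5]
tcp_rot: [-3.14, -0.001, 1.417]
ft_force: [0.4, -1.1, -2.1]
opening: 0.126
grip_force: 30.0
[ 534.6 -290.8  215.5] [-3.1402e+00 -6.0000e-04  1.4173e+00] [ 0.5  0.  -1. ] [-0.01 -0.06  0.01] 11.549956137441747
t casket [([183.1, 179.5], 0.87)]
t gap_left [([166.9, 164.2], 0.94)]
t gap_right [([164.3, 179.9], 0.57)]
t lid [([186.6, 343.3], 0.63)]
t lid_knuckle_left [([185.7, 334.0], 0.63), ([251.6, 187.4], 0.43)]
t lid_knuckle_right [([129.6, 177.6], 0.43), ([131.0, 249.4], 0.17)]
s casket [([250.0, 191.8], 0.82)]
s gap_left [([228.1, 175.6], 0.65)]
s gap_right [([222.6, 183.0], 0.66)]
s lid []
s lid_knuckle_left []
s lid_knuckle_right [([231.1, 174.5], 0.55)]
((174.99998474121094, 182.49998474121094), (55.99999237060547, 38.99999237060547), -0.0) [[500.7, 153.8, 58.0], [597.2, 158.7, 58.0], [600.2, 20.7, 58.0], [503.6, 17.3, 58.0]] [550.41579791  87.6428231   58.        ]
```

View pics/c3.png

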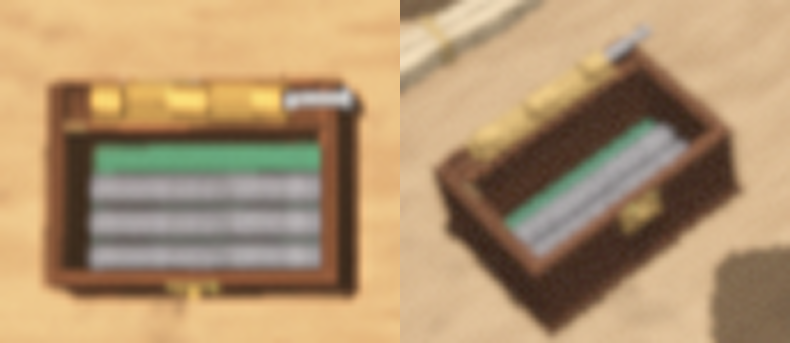

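Casket in the crops: it is almost square to the world. The three fixed knuckles are at columns 90–283 in the top crop (row 100) and the pin points right, to -y. I'll carry the lid over, stopping about 55 mm short in x so the wrist camera sees hinge and lid together.

```bash
python3 -m inch '[[[0.4,0,0],-1,1],[[0.81,-0.05,0],-0.75,1],[[0.81,-0.05,0],0,1],[[0.81,-0.05,0.1],0,1],[[0.81,-0.05,0.1],0,1],[[0.81,-0.05,0.1],0,1],[[0.81,0,0.1],0,1],[[0.81,0,0.1],0,1],[[0.4,0,0.1],0,1],[[0,0,0],0,1]]'
python3 - <<'E'
from h import *
w=eyes.read_camera("wrist");t=eyes.read_camera("top");s=eyes.read_camera("scene");st=env.state();print(st["eef_pos"].round(1),st["tcp_rot"].round(4),st["ft_force"].round(1),st["moment"].round(2),st["opening"]*95)
for n,p in(("w",w),("t",t),("s",s)):
  for k in "casket gap_left gap_right lid lid_knuckle_left lid_knuckle_right".split():
    print(n,k,[(np.round(x["centre"],1).tolist(),round(x["score"],2)) for x in eyes.spot_point(k,p)[:2]])
save(w,"w4.png",s=1.55)
import pickle;pickle.dump((w,t,s,st),open("a.pkl","wb"))
E
```

```text
t: 9.6
eef_pos: [526.7, 98.3, 180.1]
tcp_rot: [-3.141, 0.0, 1.573]
ft_force: [0.2, -0.7, -1.5]
opening: 0.125
grip_force: 30.0
[527.2  96.2 180.6] [3.1413e+00 2.0000e-04 1.5696e+00] [ 1.1 -0.5 -1.2] [-0.03 -0.12 -0.03] 11.965529577047342
w casket []
w gap_left [([170.8, 316.7], 0.92)]
w gap_right [([208.1, 314.5], 0.84)]
w lid [([213.2, 253.3], 0.72)]
w lid_knuckle_left []
w lid_knuckle_right []
t casket [([182.7, 179.8], 0.84)]
t gap_left [([166.0, 162.6], 0.63)]
t gap_right [([166.1, 178.9], 0.84)]
t lid [([187.5, 167.1], 0.58)]
t lid_knuckle_left [([187.6, 155.8], 0.81)]
t lid_knuckle_right [([188.6, 174.5], 0.71)]
s casket [([249.5, 191.3], 0.88)]
s gap_left []
s gap_right [([221.8, 185.2], 0.97)]
s lid []
s lid_knuckle_left [([227.2, 183.7], 0.95)]
s lid_knuckle_right []
```

View pics/w4.png

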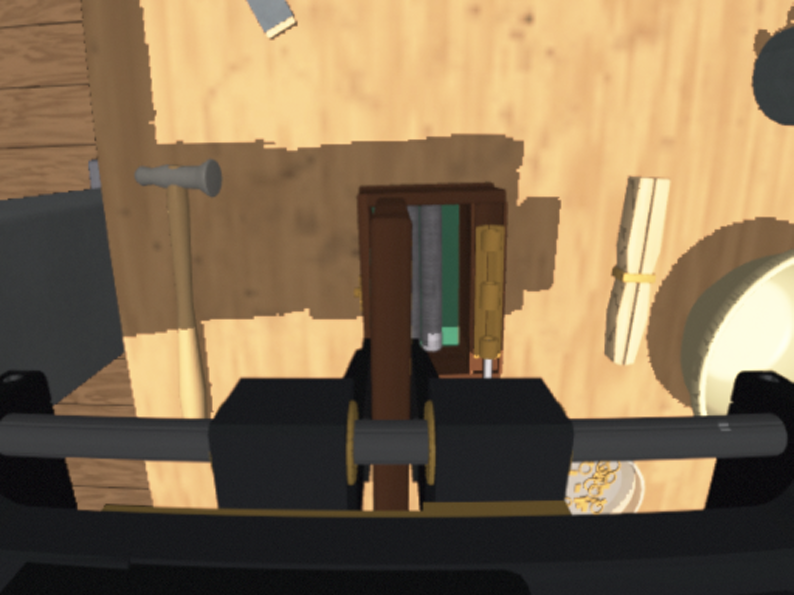

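The wrist picture shows the lid held upright (strip centre column 391) and the hinge to its right at column 489, rows 226–358, with the pin below it toward -y. I'll zoom in for sub-pixel edges.

Run:
```python
from h import *;import pickle
w,t,s,st=pickle.load(open("a.pkl","rb"))
save(w,"w4c.png",(112,247,225,335),4.4)
R=tri([(w,(170.8,316.7)),(t,(166.0,162.6))]),tri([(w,(208.1,314.5)),(t,(166.1,178.9)),(s,(221.8,185.2))]);print(R)
for rc in((170.8,316.7),(208.1,314.5)):print(plane(w,rc,64).round(1))
im=w["pixels"].astype(int)
for r in range(138,244,1): print(r,im[r,311:318].mean(0).round().astype(int), end="; ")
print()
for r in(148,190,225,170,208): print(r,im[r,300:328,0].tolist())
```

```text
((array([585.87214695, 115.33801596,  75.67428511]), [np.float64(1.6817367736357787), np.float64(1.6817367736360431)]), (array([587.64848817,  77.77555826,  69.22744606]), [np.float64(2.02379660601025), np.float64(1.609444051373977), np.float64(0.6147016418070368)]))
[586.6 112.7  64. ]
[586.7  75.9  64. ]
138 [65 41 28]; 139 [64 41 27]; 140 [64 41 27]; 141 [64 41 28]; 142 [64 41 28]; 143 [64 41 27]; 144 [71 48 30]; 145 [101  74  40]; 146 [120  91  46]; 147 [122  93  47]; 148 [125  95  48]; 149 [127  97  48]; 150 [129  97  49]; 151 [130  99  49]; 152 [130  99  49]; 153 [131  99  49]; 154 [132 100  50]; 155 [132 100  50]; 156 [132 100  50]; 157 [133 101  50]; 158 [133 101  50]; 159 [134 101  51]; 160 [134 101  51]; 161 [134 101  51]; 162 [127  96  49]; 163 [126  95  48]; 164 [127  96  49]; 165 [126  95  48]; 166 [125  94  47]; 167 [125  94  47]; 168 [125  94  48]; 169 [126  95  48]; 170 [125  95  48]; 171 [126  94  48]; 172 [126  95  47]; 173 [127  96  48]; 174 [127  96  48]; 175 [126  95  48]; 176 [126  95  48]; 177 [125  95  48]; 178 [126  95  48]; 179 [126  95  48]; 180 [125  95  4
[... 1189 characters left out ...]
8 120 118]; 
148 [41, 38, 37, 47, 70, 76, 77, 120, 127, 127, 124, 117, 116, 118, 126, 127, 137, 137, 130, 123, 114, 120, 124, 125, 124, 110, 92, 111]
190 [43, 42, 45, 60, 73, 76, 95, 122, 128, 120, 111, 121, 131, 138, 142, 146, 148, 148, 147, 144, 137, 129, 127, 124, 95, 94, 122, 126]
225 [49, 46, 47, 66, 75, 98, 122, 128, 125, 108, 116, 124, 132, 138, 141, 143, 144, 144, 142, 137, 129, 125, 123, 108, 158, 237, 239, 237]
170 [41, 41, 41, 51, 73, 77, 86, 121, 129, 129, 128, 128, 133, 131, 107, 123, 127, 128, 126, 127, 132, 136, 133, 129, 122, 88, 100, 124]
208 [44, 42, 51, 67, 74, 69, 104, 126, 128, 129, 129, 131, 131, 116, 127, 127, 128, 128, 128, 131, 135, 134, 126, 113, 109, 207, 240, 243]
```

View pics/w4c.png

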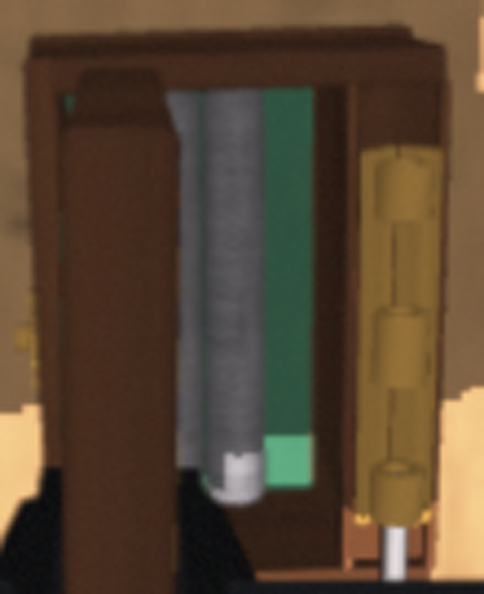

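The crop shows the brass hinge centred near column 402, with knuckle ends at rows 147–525. The lid's +y top edge is at row 126, columns 62–172. Converting these edges to positions.

Run:
```python
from h import *;import pickle
w,t,s,st=pickle.load(open("a.pkl","rb"))
im=w["pixels"].astype(int)
print(w["fx"],st["eef_pos"],ray(w,(192,256))[0])
for y,r in((28,161.5),(8,183.5),(-8,200),(-28,220),(-40,231.2)):
    q=plane(w,(r,316.3),70); print(y,q.round(1),"y0",(q[1]-y).round(2))
for r,c in((152,316.7),(190.5,316.5),(226,315.5)): print("axis",plane(w,(r,c),66).round(1))
print("lid rows", [(r,im[r,245:260].mean().round(1)) for r in range(124,150)])
for r in(145,150,160,180,200): print(r,im[r,234:272,0].tolist())
for z in(210,217,224):print(z,plane(w,(140.6,239.2),z).round(1),plane(w,(140.6,264),z).round(1))
for z in (135,141,145):print(z,plane(w,(127.9,242.5),z).round(1),plane(w,(127.9,261),z).round(1))
for n,p in(("w",w),("t",t)):
    r=eyes.cut_out("lid",p)
    if r: m=r[0]["mask"];c=np.argwhere(m);print(n,c.min(0),c.max(0),r[0]["score"],cv2.minAreaRect(c[:,::-1].astype(np.float32)))
```

```text
314.5485307685953 [527.18819301  96.24038324 180.63087572] [526.13684557 175.17544812 350.0484123 ]
28 [584.5 122.6  70. ] y0 94.61
8 [585.7 102.   70. ] y0 94.02
-8 [586.6  86.   70. ] y0 94.05
-28 [587.9  66.   70. ] y0 94.01
-40 [588.6  54.4  70. ] y0 94.43
axis [585.2 130.7  66. ]
axis [587.1  94.2  66. ]
axis [588.4  58.2  66. ]
lid rows [(124, np.float64(38.4)), (125, np.float64(43.7)), (126, np.float64(46.0)), (127, np.float64(40.0)), (128, np.float64(35.1)), (129, np.float64(34.8)), (130, np.float64(34.9)), (131, np.float64(36.2)), (132, np.float64(37.3)), (133, np.float64(39.1)), (134, np.float64(38.8)), (135, np.float64(38.6)), (136, np.float64(37.8)), (137, np.float64(36.2)), (138, np.float64(35.0)), (139, np.float64(36.0)), (140, np.float64(38.8)), (141, np.float64(44.0)), (142, np.float64(45.8)), (143, np.float64(46.5)), (144, np.float64(47.0)), (145, np.float64(47.1)), (146, np.float64(46.8)), (147, np.float64(47.0)), (148, np.float64(47.2)), (149, np.float64(46.8))]
145 [75, 77, 78, 73, 62, 62, 66, 68, 72, 71, 71, 71, 72, 70, 70, 71, 70, 69, 69, 68, 67, 68, 66, 67, 66,
[... 474 characters left out ...]
, 65, 65, 64, 62, 59, 65, 78, 82, 78, 73, 62, 56]
200 [83, 75, 76, 75, 66, 62, 64, 66, 70, 71, 73, 71, 70, 72, 70, 70, 70, 70, 69, 67, 68, 66, 66, 65, 65, 65, 66, 65, 63, 61, 59, 78, 91, 88, 85, 79, 73, 62]
210 [520.5 158.1 210. ] [531.5 158.2 210. ]
217 [520.8 159.  217. ] [531.2 159.  217. ]
224 [521.1 159.9 224. ] [531.  159.9 224. ]
135 [519.7 157.6 135. ] [532.2 157.6 135. ]
141 [519.9 158.1 141. ] [532.1 158.1 141. ]
145 [520.  158.4 145. ] [531.9 158.5 145. ]
w [127 238] [329 267] 0.75 ((252.5, 227.99998474121094), (28.999996185302734, 201.99996948242188), 0.0)
t [182 162] [191 191] 0.58 ((176.4739990234375, 187.04638671875), (29.300132751464844, 8.894683837890625), 2.726310968399048)
```

```bash
python3 -m inch '[[[0,0,0],-0.4,1],[[-0.045,0.1,0.1],0,1],[[0,0.1,0.1],0,1],[[0,0.1,0.14],0,1],[[0,0.1,0.14],0,1],[[0,0.1,0.1],0,1],[[0,0.1,0.1],0,1],[[0,0,0.1],0,1],[[0,0,0],0,1],[[0,0,0],0,1]]'
python3 - <<'E'
from h import *
w=eyes.read_camera("wrist");st=env.state();print(st["eef_pos"].round(1),st["tcp_rot"].round(4),st["ft_force"].round(1),st["opening"]*95)
import pickle;pickle.dump((w,st),open("b.pkl","wb"))
print(proj(w,[[588,94,70]]))
save(w,"w5.png",(70,250,220,350),4.4)
for k in("gap_left","gap_right"):print([(np.round(x["centre"],1),plane(w,x["centre"],64).round(1)) for x in eyes.spot_point(k,w)[:1]])
E
```

```text
t: 12.0
eef_pos: [563.0, 95.5, 133.8]
tcp_rot: [3.141, 0.0, 1.605]
ft_force: [0.2, 0.7, -1.8]
opening: 0.122
grip_force: 30.0
[563.1  95.5 133.9] [3.1412e+00 1.0000e-04 1.6050e+00] [-0.2  0.6 -0.1] 11.600285877278928
[[284.15814193 205.82087327]]
[(array([181.1, 281.5]), array([585.3, 112.4,  64. ]))]
[(array([221.7, 281.7]), array([587.6,  78.3,  64. ]))]
```

Run:
```python
import cv2;im=cv2.imread("pics/w5.png");print(im.shape);cv2.imwrite("pics/w5.png",im[:600,:])
```

```text
(792, 572, 3)
```

View pics/w5.png

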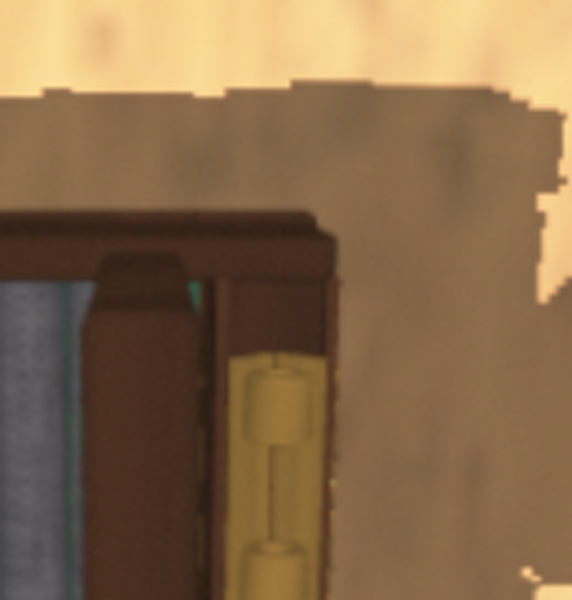

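The closer crop shows the lid's +y top edge at row 310, columns 85–198. The first fixed knuckle spans columns 245–310, with its near end at row 443.

Run:
```python
from h import *;import pickle
w,st=pickle.load(open("b.pkl","rb"));im=w["pixels"].astype(int)
print([(r,int(im[r,279:286,0].mean())) for r in range(146,262)])
for r in(160,165,200,210,245,190): print(r,im[r,270:297,0].tolist())
for r in(150,180,210): print("lid",r,im[r,234:272,0].tolist())
print("lidrows",[(r,int(im[r,245:260].sum(1).mean())) for r in range(124,150)])
```

```text
[(146, 68), (147, 68), (148, 68), (149, 73), (150, 107), (151, 127), (152, 132), (153, 128), (154, 138), (155, 135), (156, 145), (157, 149), (158, 148), (159, 148), (160, 149), (161, 149), (162, 150), (163, 149), (164, 149), (165, 149), (166, 149), (167, 149), (168, 149), (169, 149), (170, 146), (171, 132), (172, 131), (173, 133), (174, 133), (175, 133), (176, 133), (177, 133), (178, 133), (179, 133), (180, 132), (181, 132), (182, 133), (183, 133), (184, 133), (185, 133), (186, 133), (187, 133), (188, 133), (189, 133), (190, 132), (191, 132), (192, 128), (193, 134), (194, 142), (195, 135), (196, 140), (197, 151), (198, 154), (199, 154), (200, 154), (201, 154), (202, 154), (203, 154), (204, 155), (205, 154), (206, 154), (207, 155), (208, 154), (209, 154), (210, 154), (211, 154), (212, 154), (213, 153), (214, 152), (215, 140), (216, 133), (217, 133), (218, 132), (219, 132), (220, 132), (221, 133), (222, 132), (223, 132), (224, 132), (225, 132), (226, 132), (227, 132), (228, 132), (229, 132), (230, 132), (231, 132), (232, 131), (233, 123), (234, 123), (235, 130), (236, 123), (237, 95), 
[... 1165 characters left out ...]
 69, 69, 71, 71, 70, 68, 64, 54, 48, 46, 49, 72, 82, 76]
lid 180 [68, 59, 72, 78, 67, 67, 70, 72, 74, 76, 78, 76, 76, 75, 76, 76, 75, 75, 73, 73, 72, 73, 71, 70, 70, 71, 70, 70, 68, 64, 61, 53, 46, 46, 62, 79, 81, 93]
lid 210 [76, 64, 68, 76, 69, 62, 68, 71, 74, 76, 76, 74, 76, 74, 75, 73, 74, 73, 73, 71, 72, 69, 70, 68, 69, 71, 71, 70, 67, 63, 57, 65, 54, 48, 69, 80, 82, 120]
lidrows [(124, 135), (125, 145), (126, 144), (127, 127), (128, 112), (129, 110), (130, 113), (131, 117), (132, 120), (133, 124), (134, 124), (135, 124), (136, 122), (137, 117), (138, 114), (139, 114), (140, 124), (141, 140), (142, 147), (143, 149), (144, 149), (145, 151), (146, 150), (147, 149), (148, 150), (149, 150)]
```

Run:
```python
from h import *;import pickle
w,st=pickle.load(open("b.pkl","rb"))
print(ray(w,(192,256))[0])
for y,r in((28,170.6),(8,196),(-8,215)):
    q=plane(w,(r,282),70); print(y,q.round(1),"y0",(q[1]-y).round(2))
A=[plane(w,(r,c),65) for r,c in((162,282.9),(200,282),(210,281.3),(205,281.7))];print(np.round(A,1))
T=171.3;a=T-81
for z in(T,):print(plane(w,(140.2,237.5),z).round(1),plane(w,(140.2,265),z).round(1))
print("mid",plane(w,(140.2,251.2),T).round(1),plane(w,(210,250.8),T).round(1),plane(w,(180,251.2),T).round(1))
print("bot",plane(w,(127.4,251.5),a+9).round(1))
```

```text
[559.82464777 172.3706786  303.70847137]
28 [584.6 122.1  70. ] y0 94.12
8 [585.8 102.   70. ] y0 93.98
-8 [586.8  86.3  70. ] y0 94.29
[[585.4 127.8  65. ]
 [586.6  97.1  65. ]
 [586.5  88.7  65. ]
 [586.6  92.9  65. ]]
[554.4 156.3 171.3] [565.9 156.7 171.3]
mid [560.1 156.5 171.3] [561.  125.5 171.3] [560.7 139.3 171.3]
bot [560.2 156.   99.3]
```

```bash
python3 -m inch '[[[0.003,0.1,0],0,1],[[0,0.15,0],0,1],[[0,0.1,0],0,1],[[0,0.055,0],0,1],[[0,0,0],0,1],[[0,0,0.08],0,1],[[0,0,0.08],0,1],[[0,0,0.05],0,1],[[0,0,0],0,1],[[0,0,0],0,1]]'
python3 - <<'E'
from h import *
w=eyes.read_camera("wrist");t=eyes.read_camera("top");s=eyes.read_camera("scene");st=env.state();print(st["eef_pos"].round(2),st["tcp_rot"].round(4),st["ft_force"].round(1),st["moment"].round(2))
import pickle;pickle.dump((w,t,s,st),open("c.pkl","wb"))
save(s,"s6.png",(180,280,130,240),6)
E
```

```text
t: 13.4
eef_pos: [587.4, 96.5, 121.1]
tcp_rot: [3.141, 0.0, 1.605]
ft_force: [1.1, 0.3, -1.5]
opening: 0.128
grip_force: 30.0
[587.45  96.53 121.18] [3.1412e+00 1.0000e-04 1.6050e+00] [-0.1  0.6 -2. ] [-0.01 -0.1   0.03]
```

View pics/s6.png

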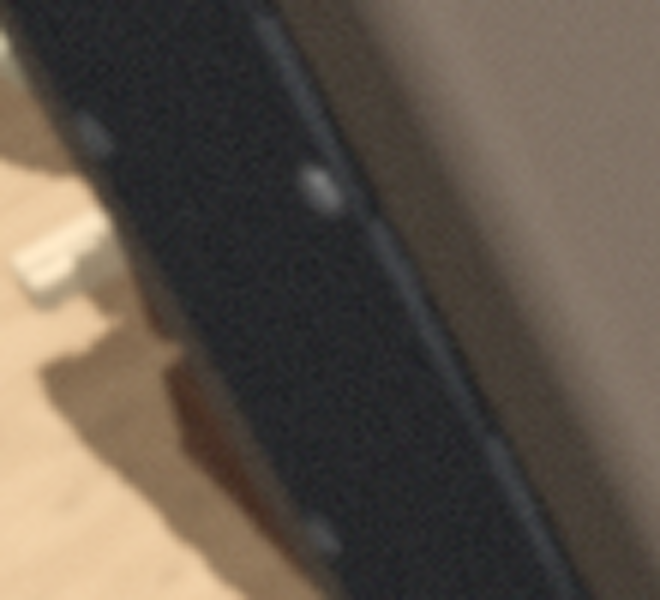

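The arm hides the casket from the scene camera, so from here I go by force and TCP height: expected seat at TCP z about 108.3.

```bash
python3 -m inch '[[[0,0,0.03],0,1],[[0,0,0.03],0,1],[[0,0,0.03],0,1],[[0,0,0.02],0,1],[[0,0,0.02],0,1],[[0,0,0.02],0,1],[[0,0,0],0,1],[[0,0,0],0,1],[[0,0,0],0,1],[[0,0,0],0,1]]'
python3 - <<'E'
from h import *
st=env.state();print(st["eef_pos"].round(2),st["tcp_rot"].round(4),st["ft_force"].round(1),st["moment"].round(2))
E
```

```text
t: 14.8
eef_pos: [587.4, 96.5, 112.1]
tcp_rot: [3.142, 0.0, 1.605]
ft_force: [-0.8, 0.2, -1.1]
opening: 0.128
grip_force: 30.0
[587.4   96.51 112.05] [3.1415e+00 1.0000e-04 1.6049e+00] [-0.8  0.2 -1.1] [-0.02 -0.11 -0.01]
```

No contact at 112.1, so the knuckles are already between the fixed ones. Now in small steps.

```bash
python3 -m inch '[[[0,0,0.01],0,1],[[0,0,0.01],0,1],[[0,0,0.01],0,1],[[0,0,0.01],0,1],[[0,0,0],0,1],[[0,0,0.01],0,1],[[0,0,0],0,1],[[0,0,0.01],0,1],[[0,0,0],0,1],[[0,0,0],0,1]]'
python3 - <<'E'
from h import *
st=env.state();print(st["eef_pos"].round(2),st["tcp_rot"].round(4),st["ft_force"].round(1),st["moment"].round(2))
E
```

```text
t: 16.05
eef_pos: [587.4, 96.5, 108.5]
tcp_rot: [3.141, 0.0, 1.605]
ft_force: [-0.6, -0.2, 0.7]
opening: 0.122
grip_force: 30.0
[587.41  96.53 108.5 ] [3.1415e+00 1.0000e-04 1.6049e+00] [-0.6 -0.2  0.7] [-0.03  0.04  0.01]
```

```bash
python3 -m inch '[[[0,0,0.005],0,1],[[0,0,0],0,1],[[0,0,0.005],0,1],[[0,0,0],0,1],[[0,0,0.005],0,1],[[0,0,0],0,1],[[0,0,0.005],0,1],[[0,0,0],0,1],[[0,0,0],0,1],[[0,0,0],0,1]]'
python3 - <<'E'
from h import *
st=env.state();print(st["eef_pos"].round(2),st["tcp_rot"].round(4),st["ft_force"].round(1),st["moment"].round(2))
E
```

```text
t: 17.3
eef_pos: [587.5, 96.5, 108.3]
tcp_rot: [3.141, 0.0, 1.605]
ft_force: [-3.6, -0.1, 13.8]
opening: 0.121
grip_force: 30.0
[587.49  96.53 108.28] [3.1407e+00 1.0000e-04 1.6050e+00] [-3.6 -0.1 13.8] [-0.11  0.88 -0.05]
```

```bash
python3 -m inch '[[[0,-0.004,0],0,1],[[0,0,0],0,1],[[0,-0.004,0],0,1],[[0,0,0],0,1],[[0,0,0],0,1],[[0,0,0],0,1],[[0,0,0],0,1],[[0,0,0],0,1],[[0,0,0],0,1],[[0,0,0],0,1]]'
python3 - <<'E'
from h import *
w=eyes.read_camera("wrist");t=eyes.read_camera("top")
st=env.state();print(st["eef_pos"].round(2),st["tcp_rot"].round(4),st["ft_force"].round(1),st["moment"].round(2))
cv2.imwrite("pics/e.png",cv2.hconcat([cv2.resize(w["pixels"][60:260,200:330,::-1],(390,600),interpolation=2),cv2.resize(t["pixels"][140:220,130:180,::-1],(375,600),interpolation=2)]))
E
```

```text
t: 18.55
eef_pos: [587.4, 96.5, 108.3]
tcp_rot: [3.14, 0.0, 1.605]
ft_force: [-2.2, -0.0, 11.4]
opening: 0.129
grip_force: 30.0
[587.4   96.54 108.29] [3.1398 0.     1.6049] [-2.9 -0.6 12.5] [-0.13  0.49 -0.03]
```

View pics/e.png

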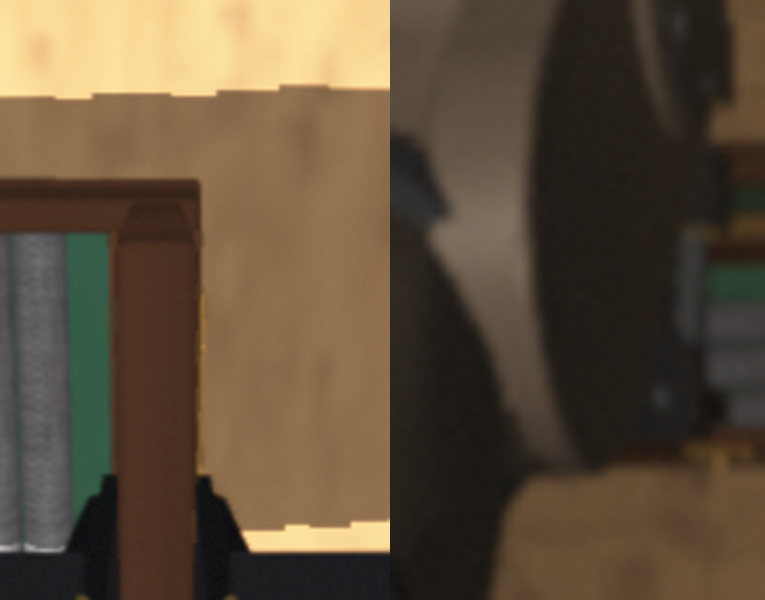

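Wrist view: the lid stands on the back wall, aligned with the casket, with its end at rows 205–240 and the lining facing the green interior on the left. I'll nudge sideways once to check that the V bed has captured it.

```bash
python3 -m inch '[[[0,-0.004,0],0,1],[[0,0,0],0,1],[[0,-0.004,0],0,1],[[0,0,0],0,1],[[0,0,0],0,1],[[0,0,0],0,1],[[0,0,0],0,1],[[0,0,0],0,1],[[0,0,0],0,1],[[0,0,0],0,1]]'
python3 - <<'E'
from h import *
st=env.state();print(st["eef_pos"].round(2),st["tcp_rot"].round(4),st["ft_force"].round(1),st["moment"].round(2),st["joints"].round(4))
E
```

```text
t: 19.9
eef_pos: [587.1, 96.5, 108.1]
tcp_rot: [3.14, 0.0, 1.605]
ft_force: [0.2, -0.5, 8.8]
opening: 0.127
grip_force: 30.0
[587.1   96.52 108.07] [3.1395e+00 1.0000e-04 1.6049e+00] [ 0.2 -0.5  8.8] [-0.12  0.06 -0.02] [ 5.2000e-02  5.7200e-01  1.7431e+00 -1.0000e-04  8.2440e-01  1.8000e-02]
```

It slid down the +x flank a little (z -0.2) and the side force vanished. One more nudge to confirm the bottom.

```bash
python3 -m inch '[[[0,-0.004,0],0,1],[[0,0,0],0,1],[[0,-0.003,0.003],0,1],[[0,0,0],0,1],[[0,0,0],0,1],[[0,0,0],0,1],[[0,0,0],0,1],[[0,0,0],0,1],[[0,0,0],0,1],[[0,0,0],0,1]]'
python3 - <<'E'
from h import *
st=env.state();print(st["eef_pos"].round(2),st["tcp_rot"].round(4),st["ft_force"].round(1),st["moment"].round(2))
E
```

```text
t: 21.15
eef_pos: [587.0, 96.5, 108.1]
tcp_rot: [3.139, 0.0, 1.605]
ft_force: [-0.1, 0.8, 9.4]
opening: 0.123
grip_force: 30.0
[587.01  96.52 108.07] [3.1386e+00 1.0000e-04 1.6049e+00] [-0.1  0.8  9.4] [-0.04 -0.16 -0.03]
```

```bash
python3 -c "
from cell import env
print(env.job_done())"
```

```text
the job is handed in; nothing more can be done
None
```

The lid is upright in the hinge with its green side facing into the casket, pressed down at about 9 N and still gripped. Arm-side forces and height indicate both knuckles are seated, though I couldn't see the bores line up, and nothing else was knowingly touched.

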